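Find the loose cap, nip it up and set that bottle in the drip tray

TASK

One of the four bottles in the wooden block was put away with a loose cap and may have leaked. Find it by a light clockwise twist of the caps, screw its cap fully home, and set that bottle down upright in the steel drip tray. Leave the bottles that are tight standing in the block, and do not tip, drop or knock over anything.

Things in the scene. Friction and masses are not known exactly. Their poses are not given: they have to be found in the camera images.
- bottle_block: Fixed hardwood block 64 x 262 x 40 mm holding the four bottles in a row. Origin: centre of its underside; x across the row, y along the row, z up. Four square pockets on its centre line at y = -99, -33, +33, +99 mm, 46 mm wide and 32 mm deep (floor 8 mm above the bench); they keep the bottles from turning, apart from about 0.15 rad of play.
- drip_tray: Fixed bare-steel drip tray 140 (x) x 180 (y) x 20 mm, walls and floor 3 mm, rim to 22.5 mm. Origin: centre of its underside; z up; inner floor 3 mm above the origin.
- oil_can_centre (a point): A loose bench oiler standing near by, drum 62 mm in diameter, with a thin spout to 151 mm height. The point lies on its axis 38 mm above its foot. Not part of the work.
- bottle_a_centre (a point): One of four identical loose white plastic bottles, 0.11 to 0.23 kg, 122 mm tall: body 42 x 42 mm square to 78 mm above the foot, round shoulder to 88 mm, neck, then a round black ribbed screw cap, 31 mm in diameter, from 98 to 122 mm. The point lies on the axis 61 mm above the foot; x and y square to the body's faces, z up. In the block the body shows from 32 mm above its foot upward.
- cap_a (a joint): Turn of bottle_a's cap, anticlockwise from above; at 0 the nose of the flat grey spout (3 mm high) folded across its top points to the bottle's -x. Starts at -0.2 to 0.2, tight or loose: the threads seat at different angles. A loose cap turns at 0.04 N m, stays on, and stops, fully home, at -0.8. A tight one never turns: a light grip (8 N) slips round it.
- bottle_b_centre (a point): One of four identical loose white plastic bottles, 0.11 to 0.23 kg, 122 mm tall: body 42 x 42 mm square to 78 mm above the foot, round shoulder to 88 mm, neck, then a round black ribbed screw cap, 31 mm in diameter, from 98 to 122 mm. The point lies on the axis 61 mm above the foot; x and y square to the body's faces, z up. In the block the body shows from 32 mm above its foot upward.
- cap_b (a joint): Turn of bottle_b's cap, anticlockwise from above; at 0 the nose of the flat grey spout (3 mm high) folded across its top points to the bottle's -x. Starts at -0.2 to 0.2, tight or loose: the threads seat at different angles. A loose cap turns at 0.04 N m, stays on, and stops, fully home, at -0.8. A tight one never turns: a light grip (8 N) slips round it.
- bottle_c_centre (a point): One of four identical loose white plastic bottles, 0.11 to 0.23 kg, 122 mm tall: body 42 x 42 mm square to 78 mm above the foot, round shoulder to 88 mm, neck, then a round black ribbed screw cap, 31 mm in diameter, from 98 to 122 mm. The point lies on the axis 61 mm above the foot; x and y square to the body's faces, z up. In the block the body shows from 32 mm above its foot upward.
- cap_c (a joint): Turn of bottle_c's cap, anticlockwise from above; at 0 the nose of the flat grey spout (3 mm high) folded across its top points to the bottle's -x. Starts at -0.2 to 0.2, tight or loose: the threads seat at different angles. A loose cap turns at 0.04 N m, stays on, and stops, fully home, at -0.8. A tight one never turns: a light grip (8 N) slips round it.
- bottle_d_centre (a point): One of four identical loose white plastic bottles, 0.11 to 0.23 kg, 122 mm tall: body 42 x 42 mm square to 78 mm above the foot, round shoulder to 88 mm, neck, then a round black ribbed screw cap, 31 mm in diameter, from 98 to 122 mm. The point lies on the axis 61 mm above the foot; x and y square to the body's faces, z up. In the block the body shows from 32 mm above its foot upward.
- cap_d (a joint): Turn of bottle_d's cap, anticlockwise from above; at 0 the nose of the flat grey spout (3 mm high) folded across its top points to the bottle's -x. Starts at -0.2 to 0.2, tight or loose: the threads seat at different angles. A loose cap turns at 0.04 N m, stays on, and stops, fully home, at -0.8. A tight one never turns: a light grip (8 N) slips round it.
Things that resemble listed ones, but are neither listed nor needed, are in the scene too. What is shaped like the part that bears bottle_b_centre but pink is not meant.

How it is judged:
At the end, for the whole second after the job is handed in: The bottle that had the loose cap stands upright (within 6 degrees) on the floor of the drip tray, its cap screwed home (within 0.12 rad of the stop); the three tight ones stand upright, fully down in pockets of the block; all are at rest (((value of joint cap_a below -0.68 rad and x of bottle_a_centre in the frame of drip_tray between -0.067 and 0.067 m and y of bottle_a_centre in the frame of drip_tray between -0.087 and 0.087 m and z of bottle_a_centre in the frame of drip_tray between 0.059 and 0.069 m) or (value of joint cap_a above -0.4 rad and x of bottle_a_centre in the frame of bottle_block between -0.012 and 0.012 m and y of bottle_a_centre in the frame of bottle_block between -0.112 and 0.112 m and z of bottle_a_centre in the frame of bottle_block between 0.064 and 0.074 m)) and angle between each of bottle_a_centre, bottle_b_centre, bottle_c_centre, bottle_d_centre's own z axis and vertical below 0.1 rad and linear speed of each of bottle_a, bottle_b, bottle_c, bottle_d below 0.03 m/s and ((value of joint cap_b below -0.68 rad and x of bottle_b_centre in the frame of drip_tray between -0.067 and 0.067 m and y of bottle_b_centre in the frame of drip_tray between -0.087 and 0.087 m and z of bottle_b_centre in the frame of drip_tray between 0.059 and 0.069 m) or (value of joint cap_b above -0.4 rad and x of bottle_b_centre in the frame of bottle_block between -0.012 and 0.012 m and y of bottle_b_centre in the frame of bottle_block between -0.112 and 0.112 m and z of bottle_b_centre in the frame of bottle_block between 0.064 and 0.074 m)) and ((value of joint cap_c below -0.68 rad and x of bottle_c_centre in the frame of drip_tray between -0.067 and 0.067 m and y of bottle_c_centre in the frame of drip_tray between -0.087 and 0.087 m and z of bottle_c_centre in the frame of drip_tray between 0.059 and 0.069 m) or (value of joint cap_c above -0.4 rad and x of bottle_c_centre in the frame of bottle_block between -0.012 and 0.012 m and y of bottle_c_centre in the frame of bottle_block between -0.112 and 0.112 m and z of bottle_c_centre in the frame of bottle_block between 0.064 and 0.074 m)) and ((value of joint cap_d below -0.68 rad and x of bottle_d_centre in the frame of drip_tray between -0.067 and 0.067 m and y of bottle_d_centre in the frame of drip_tray between -0.087 and 0.087 m and z of bottle_d_centre in the frame of drip_tray between 0.059 and 0.069 m) or (value of joint cap_d above -0.4 rad and x of bottle_d_centre in the frame of bottle_block between -0.012 and 0.012 m and y of bottle_d_centre in the frame of bottle_block between -0.112 and 0.112 m and z of bottle_d_centre in the frame of bottle_block between 0.064 and 0.074 m)) and value of joint any of cap_a, cap_b, cap_c, cap_d below -0.68 rad); the robot touches nothing.
It fails at once if a bottle or the oil can is tipped or knocked over (more than about 30 degrees) (angle between any of bottle_a_centre, bottle_b_centre, bottle_c_centre, bottle_d_centre, oil_can_centre's own z axis and vertical above 0.5 rad).
It fails at once if a bottle is dropped (falls free at more than 0.5 m/s) ((contact force between bottle_a and the fingers below 0.01 N and linear speed of bottle_a above 0.5 m/s) or (contact force between bottle_b and the fingers below 0.01 N and linear speed of bottle_b above 0.5 m/s) or (contact force between bottle_c and the fingers below 0.01 N and linear speed of bottle_c above 0.5 m/s) or (contact force between bottle_d and the fingers below 0.01 N and linear speed of bottle_d above 0.5 m/s)).
It also fails if it takes over 64 s, if anything falls off the work surface, if the arm or the gripper's body presses on something with over 40 N, if the wrist force passes 120 N, or if a joint passes its speed limit or range.

ROBOT

A 7-joint arm with a two-finger parallel gripper is mounted at the origin on a cart in front of the work surface, level with it; the furniture and walls round the work are solid. World frame = base frame: x ahead of the robot, y to its left, z up, the work surface at z = 0. Lengths are in m, angles in rad, forces in N, time in s.
With the tool pointing down it reaches from about 0.4 to 0.85 m from the base axis. Payload 4.5 kg.
Tool frame: the origin (TCP) lies at the centre of the arm's flange, where the gripper is bolted on; the fingertips stand r.tcp_to_tips ahead of it and the grasp point (between the pads) lies 147 mm ahead of it (r.tcp_to_tips is the distance from the TCP to the fingertips, in m); x points along the fingers, y is the direction in which the jaws open and shut, and the axes are right-handed (so a half turn about x gives the same grasp; the last joint's range is limited). The gripper opens to 88 mm and grips with 3 to 60 N. Pads are 18 mm wide; open, the fingers measure 123 mm over their backs; the gripper's body (75 mm by 187 mm) begins 45 mm behind the grasp point.
Start: joints at [-1.175, 0.689, -0.195, 1.565, 0.157, 0.902, -0.215], TCP at [0.221, 0.585, 0.405] pointing down, gripper open.
Joint ranges: [-3.01, 3.01], [-0.46, 2.08], [-1.47, 1.51], [0.13, 2.56], [-1, 4.14], [0.04, 2.09], [-2.66, 2.66]. Speed limits (rad/s): [2.57, 2.57, 3.14, 3.14, 3.14, 3.14, 3.14].

INTERFACE

Orientations are given as a unit quaternion [x, y, z, w].
In Python, from plant import r, eyes gives the robot as it stands.
- The arm moves only by the tool carry_out, never from a script. Its argument "targets" is text: rows parted by semicolons, each of 5 numbers parted by spaces: the opening, from 0 (shut) to 1 (fully open), then the shift along the tool's x, y, z in mm, then the turn about the tool's x in rad. A call has 1 to 20 rows; each row shifts and turns the commanded pose from where the row before left it, along the tool's axes as they then stand; what a row does not reach is not made up. A row lasts 1/12 s, in which the tool goes at most 41.7 mm and 7.16 degrees, less where a joint would pass 70% of its speed; a pose out of reach is approached as far as the arm can. A call is refused whole if a number of a shift passes 41.7 or a number of a turn 0.125, either way. A call with a gripper value outside its range is refused whole. The fingers move at their own pace and stop on an object; "force" is the grip in N (left out, the last holds). Time passes only in rows, so rows that do not move let the fingers close. It gives the time, the measured TCP pose, the force and the opening at its end, in the units of the state.
- r.get_state(): the state, without advancing time (a new reading comes with each control period).
- eyes.snapshot(name): name is "side" or "top"; returns (picture, depth): 420x560x3 uint8, blue, green, red; 420x560 float32, m along the optical axis (not along the pixel's ray), 0 where there is no reading.
- eyes.camera_params(name): a dict with "intrinsics" (3x3 intrinsics, pixels), "rvec" (rotation vector, rad) and "tvec" (3), from world to camera coordinates, as OpenCV has them. Camera axes: x right, y down, z forward; pixel columns grow to the right and rows downward; lengths in m; the calibration is good to about 2 mm. A picture is of the moment at which its call begins. camera_params takes no time and is no camera call.
- r.finish_job(): hands the job in, once; it reports no verdict.
The state is a dict: "clock": time; "q": joint angles; "qd": joint speeds; "joint_torque": joint torques, N m; "tool_pos": TCP position; "eef_rot": TCP orientation; "contact_force": force on the tool from outside, world axes, zero at the start; "moment": the same for the moment, N m; "opening": opening from 0.0 (shut) to 1.0 (fully open).
Only numpy, scipy, OpenCV 4.12 (cv2) and the standard library are available. Lean on these libraries where they do the work, as an engineer would, in place of code of your own. Each camera call takes 0.05 s, during which the arm holds its last target.

## Working session

There is one attempt and no reset: what is moved stays moved. The work goes in short steps, Python scripts to look and compute and a tool call to move; the robot and the scene stay as the last step left them, time stands still between calls to the robot, and variables do not carry over. Pictures are saved under pics/ and viewed, and the job is handed in when it is done.

Besides the shell and the picture viewer there is one more tool, called after ">>>" as name(argument=value, ...) on one line, values as JSON. carry_out: Moves the arm, as the interface text tells. Its arguments: {"type":"object","properties":{"targets":{"type":"string"},"force":{"type":"number"}},"required":["targets"]}

```bash
ls; mkdir -p pics
cat > h.py <<'E'
import numpy as np,cv2
from plant import r,eyes
def cam(n):
    p=eyes.camera_params(n);K=np.array(p["intrinsics"],float);R=cv2.Rodrigues(np.array(p["rvec"],float))[0];t=np.array(p["tvec"],float).ravel();return K,R,t
def ray(n,u,v,z):
    K,R,t=cam(n);d=R.T@np.linalg.solve(K,[u,v,1.]);c=-R.T@t;return c+d*(z-c[2])/d[2]
def proj(n,P):
    K,R,t=cam(n);q=K@(R@np.array(P,float)+t);return q[:2]/q[2]
def cloud(n,D):
    K,R,t=cam(n);h,w=D.shape;u,v=np.meshgrid(np.arange(w),np.arange(h));X=np.stack([u,v,np.ones_like(u)],-1)@np.linalg.inv(K).T*D[...,None];return (X-t)@R
def snap(n,name):
    I,D=eyes.snapshot(n);cv2.imwrite(f"pics/{name}.png",I);np.save(f"pics/{name}.npy",D);return I,D
E
python3 - <<'E'
from h import *
for n in("top","side"):
    snap(n,n+"0");K,R,t=cam(n);print(n,-R.T@t,R.T[:,2])
print(r.get_state(),r.tcp_to_tips)
E
```

```text
pics
top [0.34110606 0.1811994  1.00177025] [ 0.11132598 -0.03024364 -0.99332364]
side [0.43072645 1.00986238 0.55584222] [ 0.0073441  -0.87948451 -0.47587085]
{'clock': 0.1, 'q': array([-1.17519133,  0.68991363, -0.19456309,  1.56623735,  0.15731859,
        0.90249218, -0.21508451]), 'qd': array([ 0.00036724, -0.00133842, -0.00242612, -0.0033298 , -0.00145775,
        0.00105455, -0.00023681]), 'joint_torque': array([-3.25343113e-03, -5.28498816e+01, -1.27143033e+00, -1.53836542e+01,
       -5.25250845e-02,  1.99954316e-03,  7.39135226e-05]), 'tool_pos': array([0.22112939, 0.58426095, 0.40398337]), 'eef_rot': array([ 0.12659236,  0.69564476, -0.12775447,  0.69550812]), 'contact_force': array([0.71600985, 0.34486722, 0.24020197]), 'moment': array([ 0.05988932, -0.00455378,  0.00415001]), 'opening': 0.9994955306064045} 0.166
```

View pics/top0.png

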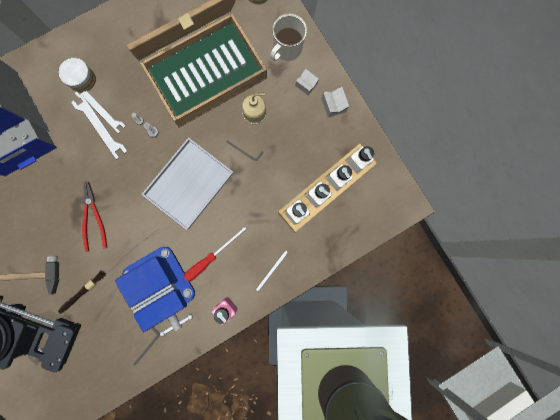

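View pics/side0.png

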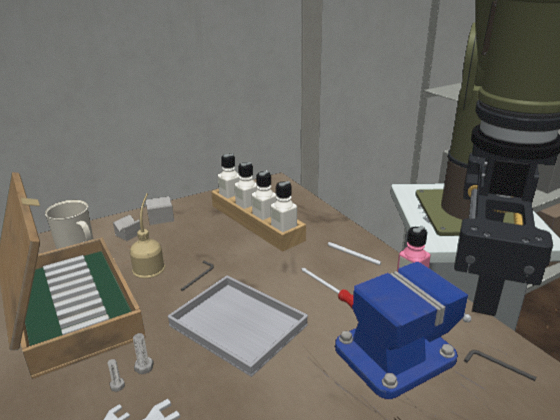

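The top view shows four white bottles in the block, at (298,210), (321,192), (343,173) and (366,154). The pink decoy is at (223,312). The tray is at (188,183), the oiler at (254,107) and the vise at (155,290). The arm hangs at the lower left.

Run:
```python
from h import *
I=cv2.imread("pics/top0.png");D=np.load("pics/top0.npy");P=cloud("top",D)
c=I[130:240,270:390];cv2.imwrite("pics/crop0.png",cv2.resize(c,None,fx=6,fy=5,interpolation=cv2.INTER_CUBIC))
for u,v in[(298,210),(321,192),(343,173),(366,154)]:
    m=np.zeros(D.shape,bool);m[v-14:v+15,u-14:u+15]=1
    m&=(P[...,2]>.118)&(P[...,2]<.15)
    q=P[m];print(len(q),q.mean(0),np.percentile(q[:,2],[5,50,95]),(q.min(0)+q.max(0))/2, cv2.minEnclosingCircle(q[:,:2].astype(np.float32)))
# block top
m=(P[...,2]>.034)&(P[...,2]<.046);m[:130]=0;m[240:]=0;m[:,:270]=0;m[:,390:]=0
print("block",cv2.minAreaRect(P[m][:,:2].astype(np.float32)))
# tray rim
m=(P[...,2]>.0015)&(P[...,2]<.03);m[:130]=0;m[235:]=0;m[:,:138]=0;m[:,240:]=0
hs=cv2.cvtColor(I,cv2.COLOR_BGR2HSV);g=(hs[...,1]<50)&(hs[...,2]>100);g&=m
n,l,s,_=cv2.connectedComponentsWithStats(g.astype(np.uint8));k=1+s[1:,4].argmax()
q=P[l==k];print("tray",cv2.minAreaRect(q[:,:2].astype(np.float32)),np.percentile(q[:,2],[2,50,98]))
m=(P[...,2]>.06)&(P[...,2]<.18);m[:85]=0;m[130:]=0;m[:,:235]=0;m[:,275:]=0
print("can",P[m].min(0),P[m].max(0))
for u,v in [(291,36),(223,312),(155,290)]: print(P[v-3:v+4,u-3:u+4].mean((0,1)))
```

```text
165 [0.42687536 0.11043648 0.1307945 ] [0.12596736 0.13082057 0.13522282] [0.42818203 0.11007478 0.12883788] ((0.4277115762233734, 0.1096419245004654), 0.016180971637368202)
166 [0.46789338 0.05913339 0.13070409] [0.12413075 0.13094158 0.13509346] [0.46817043 0.05867054 0.12831737] ((0.46836069226264954, 0.058590419590473175), 0.015803895890712738)
166 [0.5081437  0.00862424 0.13031259] [0.12342025 0.13082978 0.13434682] [0.5090666  0.00807238 0.12725306] ((0.5091772675514221, 0.007761938963085413), 0.015775592997670174)
169 [ 0.55061944 -0.04212473  0.1302279 ] [0.12315453 0.13081636 0.13486305] [ 0.5523176  -0.0433215   0.12712138] ((0.5521866083145142, -0.04348250851035118), 0.01653028279542923)
block ((0.48973822593688965, 0.03285369277000427), (0.06402257829904556, 0.2620680034160614), 39.26345443725586)
tray ((0.5082721710205078, 0.3778380751609802), (0.15085381269454956, 0.19158031046390533), 52.04463195800781) [0.00166382 0.0041601  0.02428094]
can [0.66865948 0.18385988 0.06002363] [0.70382196 0.23033558 0.15075657]
[0.87809395 0.11421111 0.03684027]
[0.21016361 0.27615419 0.12179621]
[0.26118359 0.41274437 0.15043673]
```

View pics/crop0.png

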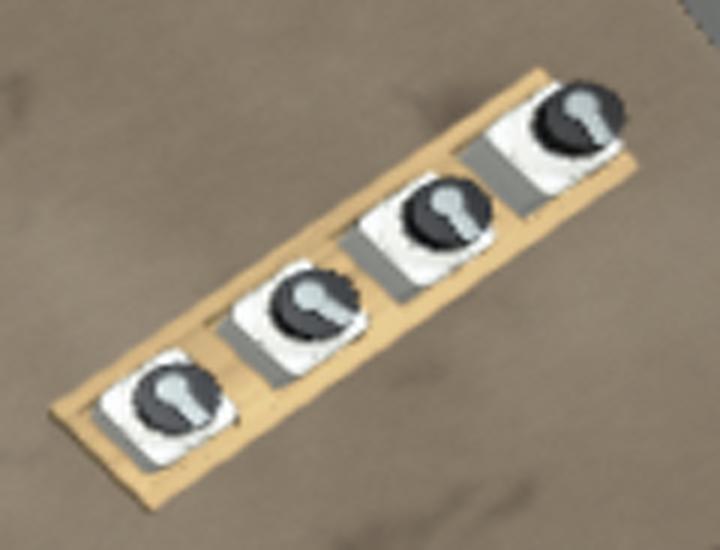

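```bash
cat >> h.py <<'E'
from scipy.spatial.transform import Rotation as Ro
c0=np.array([.4897,.0329]);dr=np.array([.633,-.774])
pk=[c0+k*dr for k in(-.099,-.033,.033,.099)]
def plan(xy,z,yaw=None):
    s=r.get_state();R=Ro.from_quat(s["eef_rot"]).as_matrix()
    g=s["tool_pos"]+R[:,0]*.147
    print("t",s["clock"],"tool x",R[:,0].round(4),"y",R[:,1].round(3),"yaw y",np.arctan2(R[1,1],R[0,1]).round(3),"grasp",g.round(4),"q",s["q"].round(2),"op",round(s["opening"],3),"M",s["moment"].round(3),"F",s["contact_force"].round(2))
    # pure tool-frame shift
    print("shift mm xyz",(R.T@(np.array([*xy,z])-g)*1000).round(1))
E
python3 -c "
from h import *
print(pk);plan(pk[0],.18)"
```

```text
[array([0.427033, 0.109526]), array([0.468811, 0.058442]), array([0.510589, 0.007358]), array([ 0.552367, -0.043726])]
t 0.1 tool x [-5.0e-04 -1.6e-03 -1.0e+00] y [ 0.354  0.935 -0.002] yaw y 1.209 grasp [0.2211 0.584  0.257 ] q [-1.18  0.69 -0.19  1.57  0.16  0.9  -0.22] op 0.999 M [ 0.06  -0.005  0.004] F [0.72 0.34 0.24]
shift mm xyz [  77.6 -370.8  360.5]
```

>>> carry_out(targets="0.55 0 -31 30 0;0.55 0 -31 30 0;0.55 5 -31 30 0;0.55 5 -31 30 0;0.55 5 -31 30 0;0.55 5 -31 30 0;0.55 10 -31 30 0;0.55 10 -31 30 0;0.55 10 -31 30 0;0.55 10 -31 30 0;0.55 9 -31 30 0;0.55 9 -30 30 0;0.55 0 0 0 0;0.55 0 0 0 0", force=8)

```text
clock: 1.27
tool_pos: [0.4177, 0.1297, 0.3301]
eef_rot: [0.129, 0.695, -0.13, 0.695]
contact_force: [0.3, 1.0, -0.6]
opening: 0.546
```

```bash
python3 -c "
from h import *
plan(pk[0],.12)"
```

```text
t 1.2667 tool x [-0.0012 -0.0014 -1.    ] y [ 0.36   0.933 -0.002] yaw y 1.202 grasp [0.4175 0.1295 0.1831] q [-0.27  0.6  -0.22  2.19  0.33  0.39  0.45] op 0.546 M [ 0.047 -0.008 -0.032] F [ 0.28  1.02 -0.55]
shift mm xyz [ 63.1 -15.   16.1]
```

>>> carry_out(targets="0.5 0 -15 16 0;0.5 0 0 0 -0.12;0.5 0 0 0 -0.12;0.5 0 0 0 -0.12;0.5 0 0 0 -0.12;0.5 0 0 0 -0.12;0.5 0 0 0 0;0.5 0 0 0 0")

```text
clock: 1.93
tool_pos: [0.4263, 0.114, 0.3309]
eef_rot: [-0.083, 0.702, 0.084, 0.702]
contact_force: [-0.2, -0.2, -0.4]
opening: 0.501
```

```bash
python3 -c "
from h import *
plan(pk[0],.118)"
```

```text
t 1.9333 tool x [ 1.0e-04  1.3e-03 -1.0e+00] y [-0.235  0.972  0.001] yaw y 1.808 grasp [0.4263 0.1142 0.1839] q [-0.11  0.61 -0.4   2.17  0.53  0.45  0.88] op 0.501 M [ 0.019  0.041 -0.032] F [-0.16 -0.25 -0.37]
shift mm xyz [65.9 -4.8 -0.5]
```

>>> carry_out(targets="0.5 0 -4.5 -0.5 0;0.5 30 0 0 0;0.5 25 0 0 0;0.5 11 0 0 0;0.5 0 0 0 0;0.5 0 0 0 0")

```text
clock: 2.43
tool_pos: [0.4271, 0.1084, 0.2646]
eef_rot: [-0.084, 0.702, 0.084, 0.702]
contact_force: [0.7, 0.4, 0.7]
opening: 0.501
```

```bash
python3 -c "
from h import *
plan(pk[0],.118);snap('side','s1')"
```

```text
t 2.4333 tool x [-9.e-04 -9.e-04 -1.e+00] y [-0.236  0.972 -0.001] yaw y 1.809 grasp [0.427  0.1083 0.1176] q [-0.21  0.74 -0.22  2.22  0.67  0.24  0.78] op 0.501 M [0.05  0.051 0.035] F [0.68 0.41 0.66]
shift mm xyz [-0.4  1.2  0.4]
```

View pics/s1.png

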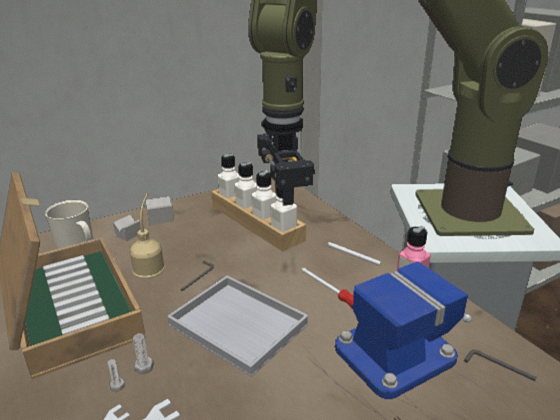

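The side view shows the fingers around the nearest cap at (285,190), with the neighbouring bottles undisturbed. Next I close lightly and twist clockwise (positive turn).

>>> carry_out(targets="0 0 0 0 0;0 0 0 0 0;0 0 0 0 0;0 0 0 0 0;0 0 0 0 0;0 0 0 0 0", force=8)

```text
clock: 2.98
tool_pos: [0.4275, 0.1085, 0.2654]
eef_rot: [-0.084, 0.701, 0.084, 0.703]
contact_force: [-1.1, 0.4, 6.8]
opening: 0.347
```

```bash
python3 -c "
from h import *
plan(pk[0],.118)"
```

```text
t 2.9833 tool x [ 0.0016  0.0012 -1.    ] y [-0.236  0.972  0.001] yaw y 1.809 grasp [0.4277 0.1086 0.1184] q [-0.21  0.74 -0.22  2.22  0.67  0.24  0.78] op 0.347 M [0.247 0.012 0.006] F [-1.07  0.43  6.77]
shift mm xyz [ 0.4  1.  -0.5]
```

>>> carry_out(targets="0 0 0 0 0.1;0 0 0 0 0.1;0 0 0 0 0.1;0 0 0 0 0.1")

```text
clock: 3.32
tool_pos: [0.4272, 0.1084, 0.265]
eef_rot: [0.059, 0.705, -0.058, 0.705]
contact_force: [-0.5, 0.5, 0.5]
opening: 0.345
```

```bash
python3 -c "
from h import *
plan(pk[0],.118)"
```

```text
t 3.3167 tool x [ 4.e-04  7.e-04 -1.e+00] y [0.165 0.986 0.001] yaw y 1.405 grasp [0.4272 0.1085 0.118 ] q [-0.26  0.73 -0.15  2.23  0.49  0.21  0.55] op 0.345 M [0.22  0.067 0.157] F [-0.55  0.49  0.46]
shift mm xyz [-0.   1.  -0.4]
```

>>> carry_out(targets="0 0 0 0 0.1;0 0 0 0 0.1;0 0 0 0 0")

```text
clock: 3.57
tool_pos: [0.4272, 0.1084, 0.2649]
eef_rot: [0.128, 0.695, -0.128, 0.696]
contact_force: [-1.6, 0.2, 1.3]
opening: 0.346
```

```bash
python3 -c "
from h import *
plan(pk[0],.118)"
```

```text
t 3.5667 tool x [ 4.e-04  3.e-04 -1.e+00] y [0.356 0.934 0.   ] yaw y 1.207 grasp [0.4273 0.1085 0.1179] q [-0.28  0.73 -0.12  2.23  0.4   0.2   0.45] op 0.346 M [ 0.141 -0.003  0.005] F [-1.61  0.16  1.3 ]
shift mm xyz [-0.1  0.9 -0.6]
```

>>> carry_out(targets="0.5 0 0 0 0;0.5 0 0 0 0;0.5 0 0 0 0;0.5 -30 0 0 0;0.5 -30 0 0 0;0.5 0 -16 28 0;0.5 0 -17 29 0;0.5 0 0 0 0;0.5 0 0 0 0")

```text
clock: 4.32
tool_pos: [0.4696, 0.055, 0.3247]
eef_rot: [0.129, 0.695, -0.129, 0.696]
contact_force: [0.3, 0.4, -0.2]
opening: 0.5
```

```bash
python3 -c "
from h import *
plan(pk[1],.118);I,_=snap('top','t2');c=I[130:240,270:390];cv2.imwrite('pics/c2.png',cv2.resize(c,None,fx=6,fy=5,interpolation=cv2.INTER_CUBIC))"
```

```text
t 4.3167 tool x [ 8.e-04 -6.e-04 -1.e+00] y [ 0.358  0.934 -0.   ] yaw y 1.205 grasp [0.4697 0.0549 0.1777] q [-0.05  0.64 -0.26  2.09  0.37  0.45  0.61] op 0.5 M [ 0.007  0.054 -0.026] F [ 0.25  0.44 -0.24]
shift mm xyz [59.7  3.  -2.2]
```

View pics/c2.png

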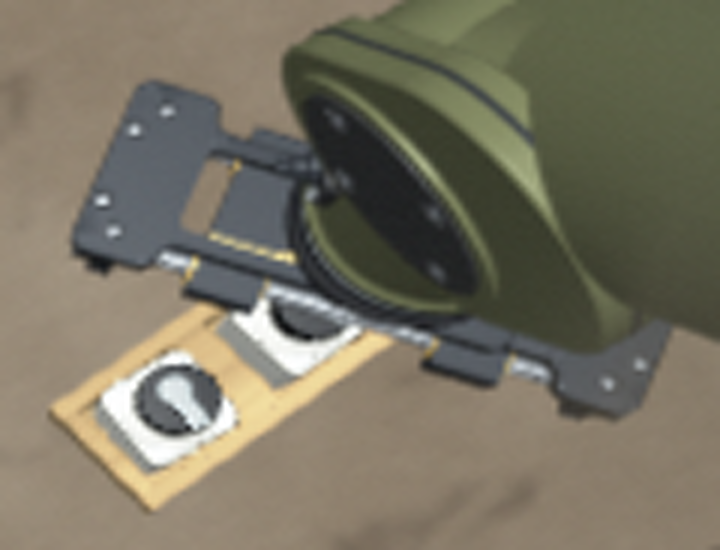

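The first cap's spout, at crop (185,395), points as before, so that cap is tight. On to the second.

>>> carry_out(targets="0.5 0 3 -2 0;0.5 30 0 0 0;0.5 25 0 0 0;0.5 4.5 0 0 0;0.5 0 0 0 0;0 0 0 0 0;0 0 0 0 0;0 0 0 0 0;0 0 0 0 0;0 0 0 0 0;0 0 0 0 0.1;0 0 0 0 0.1;0 0 0 0 0.1;0 0 0 0 0.1", force=8)

```text
clock: 5.53
tool_pos: [0.4679, 0.0608, 0.2656]
eef_rot: [0.264, 0.656, -0.264, 0.656]
contact_force: [-1.2, 0.3, 0.6]
opening: 0.345
```

```bash
python3 -c "
from h import *
plan(pk[1],.118)"
```

```text
t 5.5333 tool x [ 3.e-04  6.e-04 -1.e+00] y [0.693 0.721 0.001] yaw y 0.805 grasp [0.468  0.0609 0.1186] q [-0.17  0.75 -0.1   2.14  0.25  0.27  0.33] op 0.345 M [0.141 0.168 0.178] F [-1.17  0.27  0.65]
shift mm xyz [ 0.6 -1.2  2.3]
```

>>> carry_out(targets="0 0 0 0 0.1;0 0 0 0 0.1")

```text
clock: 5.7
tool_pos: [0.468, 0.061, 0.2656]
eef_rot: [0.329, 0.626, -0.328, 0.626]
contact_force: [-0.3, 1.2, -0.4]
opening: 0.348
```

```bash
python3 -c "
from h import *
plan(pk[1],.118)"
```

```text
t 5.7 tool x [ 5.e-04  1.e-03 -1.e+00] y [0.822 0.569 0.001] yaw y 0.605 grasp [0.4681 0.0612 0.1186] q [-0.19  0.75 -0.06  2.14  0.16  0.26  0.22] op 0.348 M [0.17  0.13  0.183] F [-0.34  1.22 -0.37]
shift mm xyz [ 0.6 -1.   2.7]
```

>>> carry_out(targets="0.5 0 0 0 0;0.5 0 0 0 0;0.5 0 0 0 0;0.5 -30 0 0 0;0.5 -30 0 0 0;0.5 0 2 34 0;0.5 0 2 34 0;0.5 0 0 0 0;0.5 0 0 0 0")

```text
clock: 6.45
tool_pos: [0.5109, 0.005, 0.3254]
eef_rot: [0.328, 0.626, -0.328, 0.627]
contact_force: [-1.2, 0.5, -0.6]
opening: 0.502
```

```bash
python3 -c "
from h import *
plan(pk[2],.118);I,_=snap('top','t3');c=I[130:240,270:390];cv2.imwrite('pics/c3.png',cv2.resize(c,None,fx=6,fy=5,interpolation=cv2.INTER_CUBIC))"
```

```text
t 6.45 tool x [ 1.4e-03 -7.0e-04 -1.0e+00] y [0.822 0.57  0.001] yaw y 0.606 grasp [0.5112 0.0049 0.1784] q [-0.02  0.67 -0.12  1.99  0.16  0.5   0.34] op 0.502 M [0.041 0.086 0.011] F [-1.19  0.49 -0.59]
shift mm xyz [60.4  0.9 -2.4]
```

View pics/c3.png

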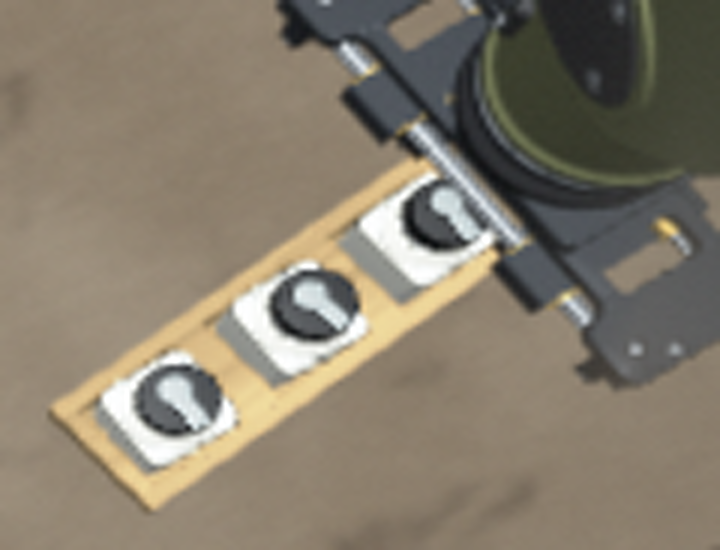

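The second cap, crop (315,305), moved only by the pocket play, far less than 0.6 rad, so it is tight too. On to the third.

>>> carry_out(targets="0.5 0 1 -2 0;0.5 30 0 0 0;0.5 25 0 0 0;0.5 5 0 0 0;0.5 0 0 0 0;0 0 0 0 0;0 0 0 0 0;0 0 0 0 0;0 0 0 0 0;0 0 0 0 0;0 0 0 0 0.1;0 0 0 0 0.1;0 0 0 0 0.1;0 0 0 0 0.1", force=8)

```text
clock: 7.67
tool_pos: [0.5103, 0.0094, 0.2661]
eef_rot: [0.447, 0.548, -0.446, 0.549]
contact_force: [-0.7, 0.1, 3.7]
opening: 0.351
```

```bash
python3 -c "
from h import *
plan(pk[2],.118)"
```

```text
t 7.6667 tool x [ 2.1e-03  5.0e-04 -1.0e+00] y [0.979 0.203 0.002] yaw y 0.204 grasp [0.5107 0.0095 0.1191] q [-0.11  0.77 -0.01  2.03  0.01  0.34  0.08] op 0.351 M [-0.072  0.086  0.048] F [-0.67  0.11  3.65]
shift mm xyz [ 1.1 -0.5  2. ]
```

>>> carry_out(targets="0 0 0 0 0.1;0 0 0 0 0.1")

```text
clock: 7.83
tool_pos: [0.5105, 0.0094, 0.2661]
eef_rot: [0.5, 0.501, -0.498, 0.502]
contact_force: [0.5, 0.4, 3.8]
opening: 0.342
```

```bash
python3 -c "
from h import *
plan(pk[2],.118)"
```

```text
t 7.8333 tool x [ 2.5e-03  5.0e-04 -1.0e+00] y [1.    0.004 0.003] yaw y 0.004 grasp [0.5109 0.0095 0.1191] q [-0.13  0.77  0.04  2.03 -0.07  0.34 -0.03] op 0.342 M [-0.068  0.006 -0.051] F [0.48 0.44 3.78]
shift mm xyz [ 1.1 -0.3  2.1]
```

The twist moment here is low, about 0.04 N m against 0.18 N m before, so this cap is probably the loose one. I keep turning to the stop.

>>> carry_out(targets="0 0 0 0 0.1;0 0 0 0 0.1;0 0 0 0 0.1;0 0 0 0 0.1;0 0 0 0 0.1;0 0 0 0 0.1;0 0 0 0 0.1")

```text
clock: 8.42
tool_pos: [0.5117, 0.0095, 0.266]
eef_rot: [0.642, 0.299, -0.638, 0.301]
contact_force: [3.7, -1.2, 0.4]
opening: 0.347
```

```bash
python3 -c "
from h import *
plan(pk[2],.118)"
```

```text
t 8.4167 tool x [ 5.8e-03  2.0e-04 -1.0e+00] y [ 0.768 -0.64   0.004] yaw y -0.695 grasp [0.5125 0.0095 0.119 ] q [-0.22  0.78  0.18  2.03 -0.38  0.35 -0.43] op 0.347 M [-0.132 -0.566  0.223] F [ 3.71 -1.16  0.42]
shift mm xyz [ 1.  -0.1  2.9]
```

>>> carry_out(targets="0 0 0 0 0.1;0 0 0 0 0.1")

```text
clock: 8.58
tool_pos: [0.5119, 0.0092, 0.2661]
eef_rot: [0.669, 0.233, -0.665, 0.235]
contact_force: [3.2, -1.1, -0.2]
opening: 0.348
```

```bash
python3 -c "
from h import *
plan(pk[3],.118)"
```

```text
t 8.5833 tool x [ 6.5e-03 -5.0e-04 -1.0e+00] y [ 0.625 -0.78   0.004] yaw y -0.895 grasp [0.5129 0.0091 0.1191] q [-0.24  0.79  0.22  2.03 -0.46  0.36 -0.54] op 0.348 M [-0.255 -0.567  0.213] F [ 3.25 -1.08 -0.17]
shift mm xyz [ 1.4 65.9  2.2]
```

>>> carry_out(targets="0.5 0 0 0 0;0.5 0 0 0 0;0.5 0 0 0 0;0.5 -30 0 0 0;0.5 -35 0 0 0;0.5 0 33 0 0;0.5 0 33 0 0;0.5 0 33 0 0;0.5 0 0 0 0;0.5 0 0 0 0")

```text
clock: 9.42
tool_pos: [0.5723, -0.0696, 0.3301]
eef_rot: [-0.667, -0.235, 0.667, -0.235]
contact_force: [0.6, 0.2, -1.2]
opening: 0.497
```

```bash
python3 -c "
from h import *
plan(pk[2],.118);I,_=snap('top','t4');c=I[130:240,270:390];cv2.imwrite('pics/c4.png',cv2.resize(c,None,fx=6,fy=5,interpolation=cv2.INTER_CUBIC))"
```

```text
t 9.4167 tool x [ 1.e-04 -8.e-04 -1.e+00] y [ 0.627 -0.779  0.001] yaw y -0.893 grasp [ 0.5723 -0.0697  0.1831] q [-0.15  0.75  0.32  1.8  -0.37  0.65 -0.5 ] op 0.497 M [-0.055  0.154  0.027] F [ 0.64  0.25 -1.24]
shift mm xyz [ 65.  -98.7  -0.3]
```

View pics/c4.png

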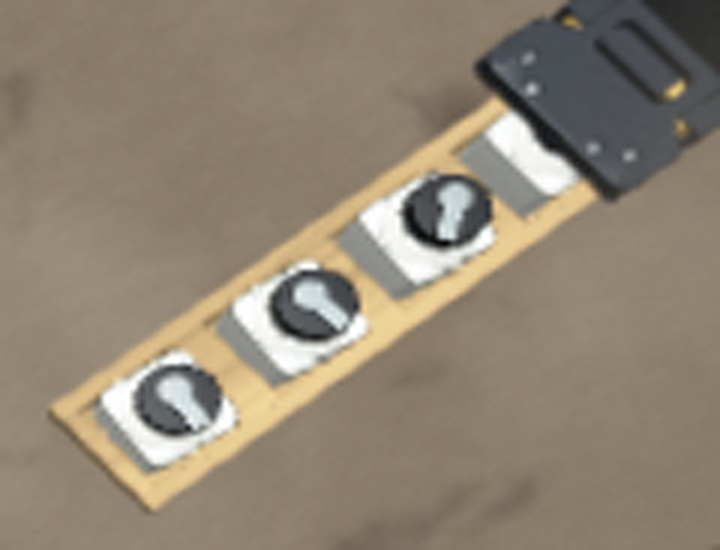

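Run:
```python
from h import *
for f in("top0","t4"):
    I=cv2.imread(f"pics/{f}.png").astype(int)
    for k,(u,v) in enumerate([(299,210),(322,191),(344,171)]):
        a=5; w=I[v-9:v+9,u-9:u+9];g=w.min(2)>115
        ctr=proj("top",[*pk[k],.13])
        # keep inside cap circle
        vv,uu=np.nonzero(g);X=np.array([ray("top",x+u-9,y+v-9,.133)[:2] for x,y in zip(uu,vv)])
        d=np.linalg.norm(X-pk[k],axis=1)
        X=X[d<.014];e=X-X.mean(0);ev,V=np.linalg.eigh(e.T@e);a=V[:,1]
        nx=np.array([-.774,-.633]);a=a*np.sign(a@nx)
        print(f,k,len(X),"angle vs -x (ccw+)",np.arctan2(nx[0]*a[1]-nx[1]*a[0],nx@a).round(2),ev.round(7))
```

```text
top0 0 52 angle vs -x (ccw+) -0.07 [0.0004809 0.0025281]
top0 1 47 angle vs -x (ccw+) 0.2 [0.0003866 0.0022385]
top0 2 43 angle vs -x (ccw+) -0.2 [0.0003307 0.0019064]
t4 0 53 angle vs -x (ccw+) -0.09 [0.0005236 0.0025123]
t4 1 48 angle vs -x (ccw+) 0.06 [0.0004377 0.0021585]
t4 2 48 angle vs -x (ccw+) -0.9 [0.0004029 0.0024092]
```

Cap 3 (crop (447,205)) went from -0.2 to about -0.9 rad including the pocket play, which puts it at the stop. Caps 1 and 2 hardly moved. Now I grip this cap firmly and lift the bottle.

>>> carry_out(targets="0.5 0 -33 0 0;0.5 0 -33 0 0;0.5 0 -32.5 0 0;0.5 0 0 0 0;0.5 0 0 0 0;0.5 30 0 0 0;0.5 25 0 0 0;0.5 10 0 0 0;0.5 0 0 0 0")

```text
clock: 10.22
tool_pos: [0.5097, 0.0085, 0.2634]
eef_rot: [-0.665, -0.236, 0.668, -0.235]
contact_force: [0.5, -0.3, -1.0]
opening: 0.499
```

```bash
python3 -c "
from h import *
plan(pk[2],.118)"
```

```text
t 10.2167 tool x [-4.e-03 -1.e-04 -1.e+00] y [ 0.628 -0.778 -0.002] yaw y -0.891 grasp [0.5091 0.0085 0.1164] q [-0.24  0.79  0.22  2.04 -0.46  0.36 -0.54] op 0.499 M [-0.05   0.099  0.025] F [ 0.5  -0.27 -0.96]
shift mm xyz [-1.6  1.8 -0.4]
```

>>> carry_out(targets="0 0 0 0 0;0 0 0 0 0;0 0 0 0 0;0 0 0 0 0;0 0 0 0 0;0 -5 0 0 0;0 -10 0 0 0;0 -10 0 0 0;0 -10 0 0 0;0 -10 0 0 0;0 -10 0 0 0;0 0 0 0 0", force=30)

```text
clock: 11.22
tool_pos: [0.5105, 0.0092, 0.3224]
eef_rot: [0.668, 0.236, -0.666, 0.236]
contact_force: [-0.5, -0.9, -0.6]
opening: 0.341
```

```bash
python3 -c "
from h import *
plan(pk[2],.25);snap('side','s5')"
```

```text
t 11.2167 tool x [ 2.8e-03  7.0e-04 -1.0e+00] y [ 0.629 -0.777  0.001] yaw y -0.891 grasp [0.511  0.0093 0.1754] q [-0.3   0.7   0.31  2.   -0.42  0.5  -0.57] op 0.341 M [ 0.005  0.065 -0.042] F [-0.45 -0.88 -0.65]
shift mm xyz [-74.6   1.4   1.3]
```

View pics/s5.png

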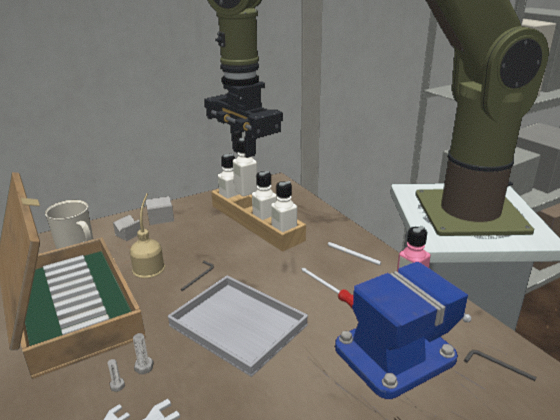

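The bottle is out and hanging upright at (245,178). I lift it clear of the other caps and carry it over the tray.

>>> carry_out(targets="0 -15 0 0 0;0 -20 0 0 0;0 -20 0 0 0;0 -15 0 0 0;0 -5 -9 -7 0;0 0 -18 -14 0;0 0 -20 -16 0;0 0 -20 -16 0;0 0 -22 -18 0;0 0 -22 -18 0;0 0 -22 -18 0;0 0 -22 -18 0;0 0 -22 -18 0;0 0 -22 -18 0;0 0 -22 -18 0;0 0 -20 -15 0;0 0 -20 -15 0;0 0 -15 -12 0;0 0 -9 -7 0;0 0 0 0 0")

```text
clock: 12.93
tool_pos: [0.5071, 0.3771, 0.3941]
eef_rot: [-0.666, -0.238, 0.667, -0.237]
contact_force: [0.4, 1.4, -1.6]
opening: 0.338
```

```bash
python3 -c "
from h import *
plan([.508,.378],.118);snap('side','s6');snap('top','t6')"
```

```text
t 12.9333 tool x [-0.0017  0.0012 -1.    ] y [ 0.632 -0.775 -0.002] yaw y -0.886 grasp [0.5069 0.3772 0.2471] q [-0.96  0.75  0.47  1.57 -0.41  0.91 -1.23] op 0.338 M [0.036 0.128 0.01 ] F [ 0.36  1.35 -1.58]
shift mm xyz [129.1   0.4  -1.4]
```

View pics/s6.png

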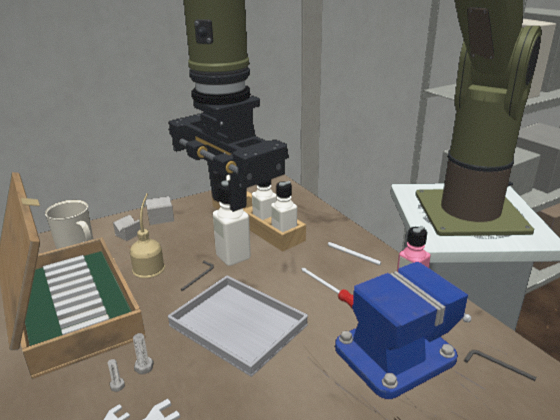

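The bottle hangs upright over the tray at (232,230). I lower it, creeping over the last few millimetres.

>>> carry_out(targets="0 10 0 -1 0;0 20 0 0 0;0 20 0 0 0;0 20 0 0 0;0 20 0 0 0;0 15 0 0 0;0 10 0 0 0;0 5 0 0 0;0 5 0 0 0;0 0 0 0 0;0 0 0 0 0")

```text
clock: 13.95
tool_pos: [0.5095, 0.3744, 0.2708]
eef_rot: [0.667, 0.236, -0.666, 0.236]
contact_force: [0.1, -0.2, -1.5]
opening: 0.339
```

```bash
python3 -c "
from h import *
plan([.508,.378],.114)
I,_=snap('side','s7');cv2.imwrite('pics/c7.png',cv2.resize(I[180:380,150:330],None,fx=3,fy=3))"
```

```text
t 13.95 tool x [ 9.e-04  4.e-04 -1.e+00] y [ 0.628 -0.778  0.   ] yaw y -0.891 grasp [0.5096 0.3744 0.1238] q [-0.91  0.91  0.38  1.66 -0.49  0.67 -1.16] op 0.339 M [-0.034  0.123  0.072] F [ 0.13 -0.25 -1.5 ]
shift mm xyz [ 9.8 -3.8 -1. ]
```

View pics/c7.png

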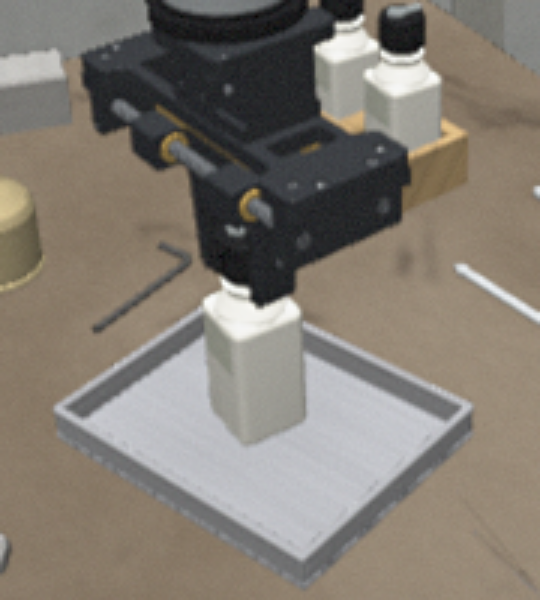

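The bottle is inside the tray walls, at crop (255,370), slightly above the floor. I creep down until it touches.

>>> carry_out(targets="0 4 0 0 0;0 3 0 0 0;0 0 0 0 0;0 0 0 0 0")

```text
clock: 14.33
tool_pos: [0.509, 0.3746, 0.2631]
eef_rot: [-0.667, -0.236, 0.667, -0.236]
contact_force: [0.1, 0.7, -1.8]
opening: 0.338
```

>>> carry_out(targets="0 1.5 0 0 0;0 0 0 0 0;0 0 0 0 0")

```text
clock: 14.58
tool_pos: [0.5091, 0.3746, 0.2617]
eef_rot: [-0.667, -0.236, 0.667, -0.236]
contact_force: [-0.4, -0.5, -1.0]
opening: 0.337
```

>>> carry_out(targets="0 1 0 0 0;0 0 0 0 0;0 0 0 0 0")

```text
clock: 14.83
tool_pos: [0.5094, 0.3745, 0.2612]
eef_rot: [0.667, 0.236, -0.666, 0.236]
contact_force: [-0.5, -0.6, 2.5]
opening: 0.338
```

>>> carry_out(targets="0.4 0 0 0 0;0.45 0 0 0 0;0.5 0 0 0 0;0.5 0 0 0 0;0.5 0 0 0 0;0.5 -15 0 0 0;0.5 -25 0 0 0;0.5 -30 0 0 0;0.5 0 0 -30 0;0.5 0 0 -35 0;0.5 0 0 -35 0;0.5 0 0 -35 0;0.5 0 0 -30 0;0.5 0 0 0 0;0.5 0 0 0 0")

```text
clock: 16.08
tool_pos: [0.6379, 0.4785, 0.3293]
eef_rot: [-0.666, -0.236, 0.667, -0.236]
contact_force: [-0.5, -1.0, 0.3]
opening: 0.504
```

Run:
```python
from h import *
plan([.508,.378],.114)
I,D=snap('top','t8');S,_=snap('side','s8')
P=cloud('top',D);m=(P[...,2]>.118)&(P[...,2]<.14)&(np.abs(P[...,0]-.509)<.03)&(np.abs(P[...,1]-.374)<.03)
print(m.sum(),P[m].mean(0),np.percentile(P[m][:,2],[5,50,95]))
v=np.hstack([cv2.resize(I[130:240,130:390],None,fx=1.5,fy=2.7),cv2.resize(S[140:380,150:330],None,fx=2.2,fy=1.24)]) if 0 else None
cv2.imwrite('pics/c8.png',cv2.resize(I[130:240,130:390],None,fx=3,fy=3,interpolation=cv2.INTER_CUBIC));cv2.imwrite('pics/d8.png',cv2.resize(S[140:370,150:330],None,fx=2.5,fy=2.5))
```

```text
t 16.0833 tool x [-3.e-04 -8.e-04 -1.e+00] y [ 0.629 -0.777  0.   ] yaw y -0.89 grasp [0.6378 0.4783 0.1823] q [-0.86  1.07  0.46  0.99 -0.44  1.16 -1.33] op 0.504 M [-0.13   0.141  0.01 ] F [-0.49 -1.    0.32]
shift mm xyz [ 68.4  -3.7 164. ]
162 [0.50727348 0.37222681 0.12584877] [0.12222304 0.12593523 0.12948844]
```

View pics/c8.png

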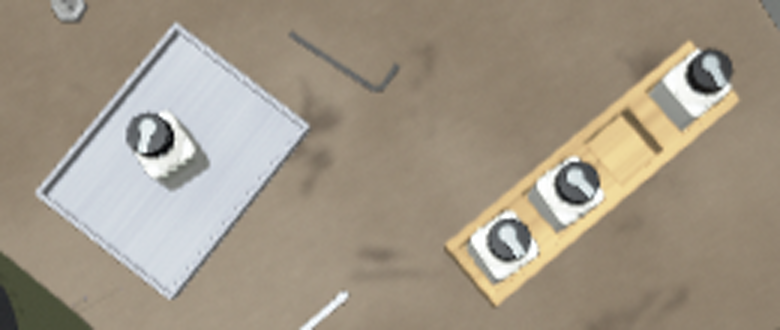

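View pics/d8.png

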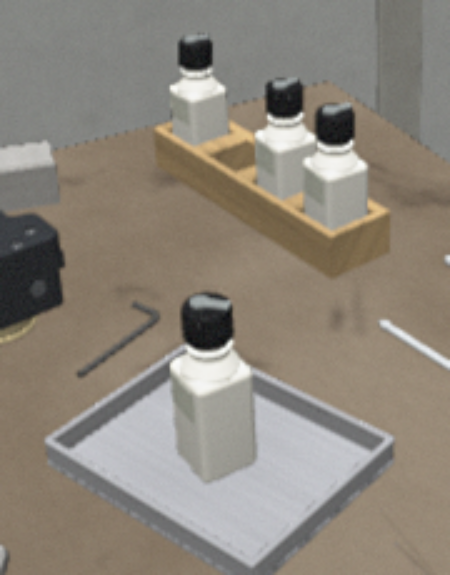

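Run:
```python
from h import *
I=cv2.imread("pics/t8.png").astype(int)
c=np.array([.5085,.374])
u,v=proj("top",[*c,.128]).round().astype(int);print(u,v)
vv,uu=np.nonzero(I[v-9:v+10,u-9:u+10].min(2)>115)
X=np.array([ray("top",x+u-9,y+v-9,.129)[:2] for x,y in zip(uu,vv)])
X=X[np.linalg.norm(X-c,axis=1)<.0135];e=X-X.mean(0);ev,V=np.linalg.eigh(e.T@e);a=V[:,1]
nx=np.array([-.774,-.633]);a=a*np.sign(a@nx);print(len(X),ev,"spout vs block -x",np.arctan2(nx[0]*a[1]-nx[1]*a[0],nx@a))
D=np.load("pics/s8.npy");P=cloud("side",D)
m=(P[...,2]>.025)&(P[...,2]<.07)&(np.linalg.norm(P[...,:2]-c,axis=-1)<.035)
q=P[m];print(m.sum(),np.median(q,0))
# body faces seen from side: normals by gradient, split in two faces by kmeans
Q=P.copy();n=np.cross(Q[2:,1:-1]-Q[:-2,1:-1],Q[1:-1,2:]-Q[1:-1,:-2]);n/=np.linalg.norm(n,axis=-1,keepdims=True)+1e-9
nn=n[m[1:-1,1:-1]]; ang=np.arctan2(nn[:,1],nn[:,0]);b=np.angle(np.mean(np.exp(4j*ang)))/4
print("body face angle mod 90deg rad",b,"block x",np.arctan2(.633,.774), "diff",(b-np.arctan2(.633,.774)+np.pi/4)%(np.pi/2)-np.pi/4, "conc",abs(np.mean(np.exp(4j*ang))),"tilt nz",np.median(nn[:,2]))
```

```text
178 174
56 [0.00130996 0.00248791] spout vs block -x -0.8509130340051116
717 [0.50458329 0.39004108 0.04806866]
body face angle mod 90deg rad 0.6174501321884731 block x 0.6855184068351136 diff -0.06806827464664045 conc 0.33368413520921486 tilt nz -0.003023978529700936
```

```bash
python3 -c "
from plant import r
print(r.finish_job())"
```

```text
the job is handed in; nothing more can be done
None
```

I found the loose cap on the third bottle along the block from the left (top-image pixel (343,173)). I screwed it home and set that bottle down upright in the drip tray. I handed the job in shortly after 16 s of the 64 s; it gives no verdict.

- **Finding it:** I twisted the caps with an 8 N grip. Bottles 1 and 2 slipped at about 0.16–0.18 N m and their spouts barely moved, so they are tight. Bottle 3's cap turned at about 0.05 N m, then stopped with the torque up to 0.22 N m. I did not test bottle 4, because only one cap was loose.
- **Moving it:** I gripped the closed cap at 30 N, lifted the bottle clear of the others, and lowered it until the force showed it touching the tray floor. I then let go and backed away.
- **Last checks:**
  - The bottle stands upright near the tray centre, with its cap top at about z = 0.126 m.
  - The spout sits about -0.78 rad from the bottle's own axis, against a stop at -0.8. The body angle behind that figure was a noisy fit, so I rely more on the torque stop.
  - The other three bottles stand in the block, the oiler was not touched, and the gripper is clear of everything.
- **Disagreement:** the cap top read 1–2 mm lower than a tray raised by its 2.5 mm rim offset would give. That is within the calibration error and agrees with contact with the floor.

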